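Strip the air-sampler head and pack its cartridges

ROBOT

A 6-joint arm with a two-finger parallel gripper is mounted at the origin on a cart in front of the work surface, level with it; the furniture and walls round the work are solid. World frame = base frame: x ahead of the robot, y to its left, z up, the work surface at z = 0. Lengths are in mm, angles in degrees, forces in N, time in s.
With the tool pointing down it reaches from about 350 to 850 mm from the base axis. Payload 8.1 kg.
Tool frame: the origin (TCP) lies between the finger pads; the fingertips stand r.nose_length ahead of it and the grasp point (between the pads) lies 3 mm ahead of it (r.nose_length is the distance from the TCP to the fingertips, in mm); x points along the fingers, y is the direction in which the jaws open and shut, and the axes are right-handed (so a half turn about x gives the same grasp; the last joint's range is limited). The gripper opens to 85 mm and grips with 20 to 120 N. Pads are 22 mm wide; open, the fingers measure 114 mm over their backs; the gripper's body (76 mm by 85 mm) begins 54 mm behind the grasp point. The pads swing forward as they close: fully open they stand 13 mm farther back than shut.
Start: joints at [-71.929, 7.471, 85.268, -0, 87.261, -4.893], TCP at [234.113, -552.446, 253.292] pointing down, gripper open.
Joint ranges: [-169.43, 169.43], [-51.17, 129.36], [1.28, 143.12], [-76.62, 256.62], [0, 156.53], [-152.29, 152.29]. Speed limits (degrees/s): [136.94, 136.94, 159.86, 180, 180, 180].

INTERFACE

Orientations are given as [roll, pitch, yaw] about the fixed x, y, z axes, in that order (R = Rz(yaw) Ry(pitch) Rx(roll)).
In Python, from bench import sense, optics, order, r gives the robot as it stands.
- The arm moves only by the tool carry_out, never from a script. Its argument "commands" is one flat list of numbers, 7 for each row, row after row: the shift along the tool's x, y, z in m, then the turn, a rotation vector about the tool's x, y, z in degrees, then the closure, from -1 (fully open) to 1 (shut), so that 0 is half open. A call has 1 to 12 rows; each row is the pose to reach, as a shift and turn from the pose measured when the call began, along the tool's axes at that moment; what a row does not reach only later rows make up. A row lasts 1/8 s, in which the tool goes at most 62.5 mm and 10.7 degrees, less where a joint would pass 70% of its speed; a pose out of reach is approached as far as the arm can. A call with a gripper value outside its range is refused whole. The fingers move at their own pace and stop on an object; "grip_force" is the grip in N (left out, the last holds). Time passes only in rows, so rows that repeat a pose let the fingers close. It gives the time, the measured TCP pose, the force and the opening at its end, in the units of the state.
- sense(): the state, without advancing time (a new reading comes with each control period).
- optics.snapshot(name): name is "scene" or "side" or "wrist"; returns (picture, depth): 400x640x3 uint8, red, green, blue; 400x640 float32, mm along the optical axis (not along the pixel's ray), 0 where there is no reading.
- optics.calibration(name): a dict with "mtx" (3x3 intrinsics, pixels), "k1" (the pictures are not rectified: a ray, as slopes to the right and down, at radius r is drawn at 1 + k1 r^2 times it, then the intrinsics apply), "extrinsics" (4x4, takes a point from camera to world coordinates). Camera axes: x right, y up, looking along -z (the intrinsics and any distortion apply to the point x, -y, -z); pixel columns grow to the right and rows downward; lengths in mm; the calibration is good to about 2 mm. A picture is of the moment at which its call begins: read the wrist's pose just before it. calibration takes no time and is no camera call; for the wrist camera it gives the pose at the moment of the call.
- order.hand_in(): hands the job in, once; it reports no verdict.
The state is a dict: "time": time; "joint_pos": joint angles; "qd": joint speeds; "joint_efforts": joint torques, N m; "tool_pos": TCP position; "tcp_rot": TCP orientation; "ft_force": force on the tool from outside, world axes, zero at the start; "wrist_torque": the same for the moment, N m; "finger_gap": finger opening in mm.
Only numpy, scipy, OpenCV 4.12 (cv2) and the standard library are available. Lean on these libraries where they do the work, as an engineer would, in place of code of your own. Each camera call takes 0.05 s, during which the arm holds its last target. There are 200 camera calls.

TASK

The sampling run is over: take the air-sampler head apart. Its white cover is a bayonet with side levers for pushing it round: turn it anticlockwise until you feel it stop, without shoving, twisting or lifting the base, then lift the cover off and stand it upright on the bench. Lift out the upper (blue-banded) cartridge and then the lower (yellow-banded) one, stand them upright in the carrying rack in that order, the blue one against the rack's fixed end wall and the yellow one next to it, and push the rack's black sliding stop up snug against them; do not drop the cartridges, keep them upright throughout and do not disturb the other things on the bench.

Things in the scene. Friction and masses are not known exactly. Their poses are not given: they have to be found in the camera images.
- cover_neck (a point): On the axis of the sampler's white cover, 162 mm above its lower edge and 14 mm below the top of its neck. The neck, by which it is lifted, is round, black, knurled, 40 mm across, and stands 39 mm above the cover's flat-domed roof. z is the cover's axis (up), y points along one side lever, -y along the other.
- cover: The whole cover, about 0.7 kg: an upside-down can 76 mm across, 134 mm tall, over both cartridges; origin on its axis at its lower edge, 10 mm above the bench when seated. Three 5 mm high lugs at that edge, reaching 45 mm from the axis, are locked under hooks in the base's collar. Raise it 130 mm to clear the upper cartridge. The bench is clear for it round x 0.46, y 0.32.
- cover_levers (a point): Cover's axis at lever height, 62 mm above its lower edge; axes as the neck. Levers: steel rods 11 mm thick along +y and -y, 38 to 100 mm from the axis, 18 mm balls at the ends. The cover turns anticlockwise (from above) with 1 to 6 N at the lever, each time by another angle (30 to 90 degrees), to a solid stop; only in the last 8 degrees do the lugs clear the hooks.
- base_center (a point): Grey round sampler base, 124 mm across, loose on rubber feet, 4 kg; on its axis, 10 mm above the bench. An aluminium collar 108 mm across rises to 21 mm above the bench round the cover's lower edge. The collar is clamped at any angle, so the x and y here tell nothing of the stop. Lifting the locked cover lifts the base; over 10 N on a lever at the stop may shift or tip it.
- base_outlet (a point): End of the short steel hose outlet on the side of the base, 80 mm from the axis along the base's x, 6 mm above the bench. It shows whether the base has been twisted.
- upper_cartridge_center (a point): Centre, half-way up, of the upper cartridge: a round steel can 62 mm across, 54 mm tall, blue band, 0.16 kg; hidden by the cover at first. A spigot at its foot (47 mm across, 4 mm high) sits loosely in the 4 mm deep recess in the top of the lower one; it lifts straight up. In the sampler this point is 109 mm above the bench.
- upper_cartridge: The upper (blue) cartridge as a whole; origin under its foot.
- lower_cartridge_center (a point): Centre, half-way up, of the lower cartridge: the same can with a yellow band, set in a like recess in the base. In the sampler its foot is 32 mm and this point 59 mm above the bench; the collar round it is 21 mm high, so fingertips must stay above that.
- lower_cartridge: The lower (yellow) cartridge as a whole; origin under its foot.
- rack_wall (a point): Foot of the rack's fixed end wall: middle of its inner face, on the trough floor 6 mm above the bench. x runs along the trough from the wall to the stop, y across, z up. The wall reaches 52 mm above the bench; side rails (inner faces at y = +-34 mm, 5 mm thick) reach 12 mm. A cartridge against the wall has its centre at x = 31, z = 27 mm, the next one at x = 93 mm.
- rack: The carrying rack, fixed to the bench: an aluminium trough 236 mm long, 84 mm wide; origin in the middle of its underside, axes as at its wall point.
- stop_face (a point): Middle of the stop's face that looks to the wall, 30 mm above the bench; axes as the rack's. The black stop is a plate 7 mm thick, 66 mm wide, top 50 mm above the bench, with a low foot behind it (24 mm long, top 17 mm above the bench). Push the plate from behind, above the foot. Packed tight, this point is at rack-wall x = 124 mm.
- rack_stop (a joint): Travel of the sliding stop towards the wall, m; at 0 (fully back) its face is 183 mm from the wall; limit 0.1. Drag about 3 N; it stays where it is left.
- screw_jar: White jar with a blue screw cap, 59 mm across, 70 mm tall, loose; origin under its centre. Bystander.
- label_roll: Roll of pale labels lying flat, 59 mm across, 25 mm tall, loose; origin under its centre. Bystander.
- tape_roll: Roll of black tape lying flat, 70 mm across, 19 mm tall, loose; origin under its centre. Bystander.

How it is judged:
By the outcome, as a careful person would: the job done as asked, in the order asked, and still so for the second after the job is handed in, with the robot touching nothing.
It also fails if it takes over 72 s, if anything falls off the work surface, if the arm or the gripper's body presses on something with over 40 N, if the wrist force passes 120 N, or if a joint passes its speed limit or range.

## Working session

There is one attempt and no reset: what is moved stays moved. The work goes in short steps, Python scripts to look and compute and a tool call to move; the robot and the scene stay as the last step left them, time stands still between calls to the robot, and variables do not carry over. Pictures are saved under pics/ and viewed, about 8 in all and at most 12, crops included, and the job is handed in when it is done.

Besides the shell and the picture viewer there is one more tool, called after "Emit:" as name(argument=value, ...), one argument or row to a line, values as JSON. carry_out: Moves the arm, as the interface text tells. Its arguments: {"type":"object","properties":{"commands":{"type":"array","items":{"type":"number"}},"grip_force":{"type":"number"}},"required":["commands"]}

```bash
ls; mkdir -p pics
cat > h.py <<'E'
import numpy as np, cv2
from bench import sense, optics, order, r
def ray(cal,u,v):
    K=np.array(cal["mtx"]);k1=cal["k1"];T=np.array(cal["extrinsics"])
    d=np.array([(u-K[0,2])/K[0,0],(v-K[1,2])/K[1,1]]);s=d.copy()
    for _ in range(20): s=d/(1+k1*(s@s))
    return T[:3,3],T[:3,:3]@np.array([s[0],-s[1],-1.0])
def onplane(cal,u,v,z):
    o,d=ray(cal,u,v); return o+d*(z-o[2])/d[2]
def cloud(cal,depth):
    K=np.array(cal["mtx"]);k1=cal["k1"];T=np.array(cal["extrinsics"])
    vv,uu=np.mgrid[0:400,0:640]
    dx=(uu-K[0,2])/K[0,0];dy=(vv-K[1,2])/K[1,1];sx,sy=dx,dy
    for _ in range(20):
        q=1+k1*(sx**2+sy**2);sx,sy=dx/q,dy/q
    P=np.stack([sx,-sy,-np.ones_like(sx)],-1)*depth[...,None]
    P=P@T[:3,:3].T+T[:3,3];P[depth<=0]=np.nan
    return P
def save(name,img,s=1): cv2.imwrite(name,cv2.resize(img[...,::-1],None,fx=s,fy=s))
E
python3 - <<'E'
from h import *
print(sense(),r.nose_length)
a=[]
for n in("scene","side"):
    p,d=optics.snapshot(n);c=optics.calibration(n);np.savez(n,p=p,d=d);a.append(p);print(n,c)
save("pics/1.png",np.vstack(a),0.75)
E
```

```text
pics
{'time': 0.0, 'joint_pos': array([-7.19275088e+01,  7.51501524e+00,  8.53303503e+01,  8.92228507e-04,
        8.72614303e+01, -4.89272587e+00]), 'qd': array([ 0.07830508,  0.10925625,  0.05890808, -0.03930519,  0.02065837,
        0.12078931]), 'joint_efforts': array([-1.39871754e-03, -5.69410694e+01, -5.00548911e+01, -3.00549673e-04,
        1.43819008e-02, -8.81414365e-06]), 'tool_pos': array([ 233.97168187, -551.94148718,  252.23509856]), 'tcp_rot': array([-95.37080406,  89.89320047, 107.59436954]), 'ft_force': array([ 0.42913472, -0.27341786, -0.30223631]), 'wrist_torque': array([-0.00769016,  0.00978581, -0.01705638]), 'finger_gap': 85.671734563771} 22.0
scene {'mtx': array([[375.82630731,   0.        , 320.91533892],
       [  0.        , 375.82630731, 197.37587904],
       [  0.        ,   0.        ,   1.        ]]), 'k1': -0.054604313628066295, 'extrinsics': array([[-9.86791625e-01,  1.01905389e-01, -1.25926884e-01,
         4.69461136e+02],
       [-1.60946307e-01, -7.05036316e-01,  6.90666402e-01,
         5.13191886e+02],
       [-1.84003979e-02,  7.01811288e-01,  7.12125228e-01,
         8.22690862e+02],
       [ 0.00000000e+00,  0.00000000e+00,  0.00000000e+00,
         1.00000000e+00]])}
side {'mtx': array([[388.90894997,   0.        , 315.46288916],
       [  0.        , 388.90894997, 200.86919599],
       [  0.        ,   0.        ,   1.        ]]), 'k1': -0.08469449548758039, 'extrinsics': array([[-9.99910382e-01, -1.07222445e-02, -8.01636218e-03,
         5.60839513e+02],
       [-1.63317607e-03, -4.96621527e-01,  8.67965663e-01,
         7.84931527e+02],
       [-1.32876380e-02,  8.67900969e-01,  4.96559509e-01,
         6.32922015e+02],
       [ 0.00000000e+00,  0.00000000e+00,  0.00000000e+00,
         1.00000000e+00]])}
```

View pics/1.png

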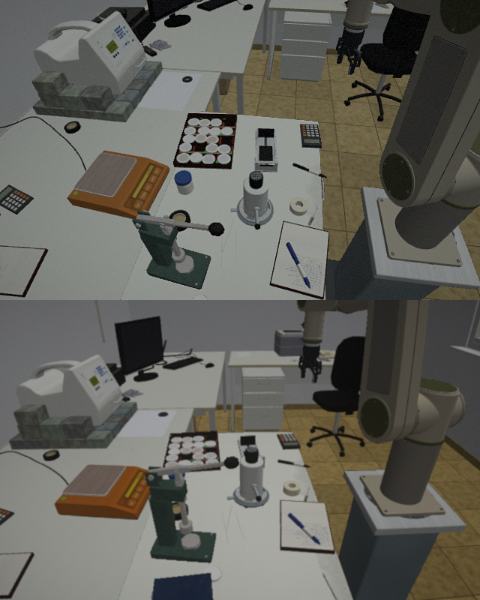

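Top: scene view with the sampler near full-res pixel (342,255), rack (353,200), jar (245,243), label roll (398,273), tape (240,290) and a green press next to it. Now for positions and a crop.

Run:
```python
from h import *
def circ(P):
    A=np.c_[2*P[:,:2],np.ones(len(P))];b=(P[:,:2]**2).sum(1);s=np.linalg.lstsq(A,b,rcond=None)[0]
    return s[:2],np.sqrt(s[2]+s[:2]@s[:2])
for n in("scene","side"):
    f=np.load(n+".npz");c=optics.calibration(n);P=cloud(c,f["d"])
    for (u,v) in ([(342,240),(353,200),(353,175),(245,235),(398,273),(240,290),(290,305)] if n=="scene" else [(334,212),(330,190),(390,252),(305,217),(240,230)]): print(n,u,v,P[v,u].round(0))
    X=P.reshape(-1,3)
    u0=P[240,342] if n=="scene" else P[212,334]
    near=X[np.hypot(X[:,0]-u0[0],X[:,1]-u0[1]+30)<130]
    for lo,hi in((172,190),(145,170),(85,140),(60,84),(30,60),(12,25)):
        q=near[(near[:,2]>lo)&(near[:,2]<hi)];print(lo,hi,len(q),q.mean(0).round(0) if len(q) else'',q.min(0).round(0) if len(q) else '',q.max(0).round(0) if len(q) else '',circ(q) if len(q)>5 else '')
f=np.load("scene.npz")["p"];save("pics/2.png",f[150:330,210:450],3.3)
```

```text
scene 342 240 [517.  15. 185.]
scene 353 200 [ 516. -282.    6.]
scene 353 175 [ 525. -352.   44.]
scene 245 235 [775. -55.  69.]
scene 398 273 [376. -43.   1.]
scene 240 290 [758.  72.  14.]
scene 290 305 [571. 242. 301.]
172 190 269 [521.   4. 184.] [501. -18. 172.] [541.  20. 189.] (array([521.14748149,   2.3939235 ]), np.float64(14.990746706969883))
145 170 428 [520.  12. 150.] [485. -28. 145.] [558.  36. 170.] (array([521.55449852,  -0.90162126]), np.float64(27.500427004438347))
85 140 451 [518.  29. 113.] [484.  -2.  85.] [558.  40. 140.] (array([ 5.21444109e+02, -5.04972074e-01]), np.float64(37.70049268207284))
60 84 324 [514.  52.  75.] [484.   6.  60.] [559. 105.  84.] (array([517.99961065,  56.72885033]), np.float64(33.95518370812475))
30 60 167 [520.  28.  45.] [483.   0.  30.] [559.  39.  60.] (array([ 5.21482719e+02, -1.57748026e-01]), np.float64(37.80929119898832))
12 25 642 [488.  21.  18.] [387. -52.  12.] [601.  81.  25.] (array([481.31425232,  -3.96155798]), np.float64(72.55127802354207))
side 334 212 [525.  17. 164.]
side 330 190 [ 522. -357.   21.]
side 390 252 [3
[... 158 characters left out ...]
,   1.210628  ]), np.float64(15.499387591476006))
145 170 384 [523.  12. 152.] [486. -28. 145.] [558.  36. 170.] (array([521.86633674,  -0.96280626]), np.float64(26.759568951504086))
85 140 597 [523.  28. 113.] [485.   6.  85.] [558.  38. 140.] (array([521.97182534,  -1.53908275]), np.float64(36.8158168427703))
60 84 330 [519.  46.  75.] [485.   4.  60.] [558. 106.  84.] (array([522.9732732,  56.3942989]), np.float64(36.68774577187478))
30 60 254 [526.  27.  45.] [486.   6.  30.] [559.  39.  60.] (array([521.9395943 ,  -1.46442333]), np.float64(36.99881407487234))
12 25 549 [510.  24.  18.] [397. -45.  12.] [602.  73.  25.] (array([492.42688889,  -2.80464909]), np.float64(67.11646108694545))
```

View pics/2.png

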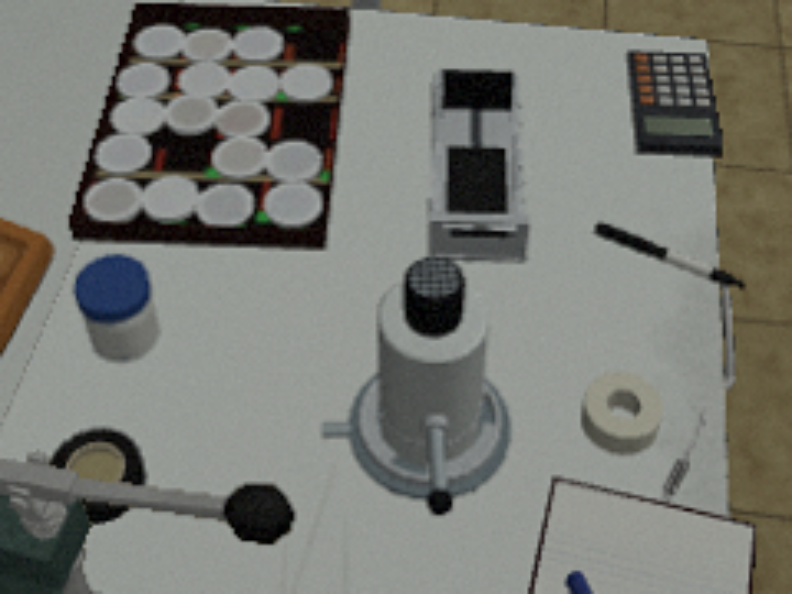

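The crop shows the cover neck at (435,295), a lever pointing to the camera at (440,500) and the outlet to the left at (335,430). The rack is behind, with a black plate at each end region; I'll tell wall from stop by depth.

```bash
cat >> h.py <<'E'
from scipy.spatial.transform import Rotation as Ro
def pose():
    s=sense();return np.array(s["tool_pos"]),Ro.from_euler("xyz",s["tcp_rot"],degrees=True)
def go(x,y,z,yaw):
    """tool shift (m) and turn (deg) to a tool-down pose whose jaw (y) axis is at yaw in world; prints"""
    p,R=pose();a=np.radians(yaw)
    ty=np.array([np.cos(a),np.sin(a),0]);tx=np.array([0,0,-1.]);G=Ro.from_matrix(np.c_[tx,ty,np.cross(tx,ty)])
    print("go",(x,y,z,yaw),(R.inv().apply(np.array([x,y,z])-p)/1000).round(4),(R.inv()*G).as_rotvec(degrees=True).round(2))
def jaw():
    p,R=pose();M=R.as_matrix();return p.round(1),M[:,0].round(3),np.degrees(np.arctan2(M[1,1],M[0,1])).round(2)
E
python3 - <<'E'
from h import *
for n in("scene","side"):
    f=np.load(n+".npz");c=optics.calibration(n);P=cloud(c,f["d"]);X=P.reshape(-1,3);C=f["p"].reshape(-1,3)
    m=(np.abs(X[:,0]-520)<70)&(X[:,1]<-120)&(X[:,1]>-450)&(X[:,2]>3)
    q=X[m];col=C[m].mean(1)
    print(n,"bins: y, zmax, x range of z>3, brightness, of x-centre pts")
    for y in range(-430,-120,12):
        k=(q[:,1]>=y)&(q[:,1]<y+12)
        if k.any():
            h=k&(q[:,2]>25);print(y,q[k,2].max().round(),np.percentile(q[k,0],[1,99]).round(),'hi',h.sum(),(q[h,0].min().round(),q[h,0].max().round(),col[h].mean().round()) if h.any() else'')
f=np.load("scene.npz");P=cloud(optics.calibration("scene"),f["d"]);X=P.reshape(-1,3)
m=(X[:,0]>540)&(X[:,0]<900)&(X[:,1]>120)&(X[:,1]<500)&(X[:,2]>15)
print("press",[(y,X[m&(abs(X[:,1]-y)<20)&(X[:,2]<250)][:,0].min().round()) for y in range(140,480,40) if (m&(abs(X[:,1]-y)<20)&(X[:,2]<250)).any()])
p,R=pose();T=optics.calibration("wrist")["extrinsics"];print(jaw(),"cam in tool",R.inv().apply(T[:3,3]-p),R.inv().as_matrix()@T[:3,:3])
go(500,-290,330,0);go(500,-290,330,90);go(500,-290,330,-90)
E
```

```text
scene bins: y, zmax, x range of z>3, brightness, of x-centre pts
-418 7.0 [451. 486.] hi 0 
-406 14.0 [472. 567.] hi 0 
-394 13.0 [485. 566.] hi 0 
-382 14.0 [484. 564.] hi 0 
-370 53.0 [481. 563.] hi 52 (np.float64(490.0), np.float64(551.0), np.float64(15.0))
-358 56.0 [486. 560.] hi 113 (np.float64(491.0), np.float64(553.0), np.float64(12.0))
-346 14.0 [482. 560.] hi 0 
-334 14.0 [467. 561.] hi 0 
-322 13.0 [476. 560.] hi 0 
-310 15.0 [475. 564.] hi 0 
-298 16.0 [469. 557.] hi 0 
-286 13.0 [470. 555.] hi 0 
-274 14.0 [472. 560.] hi 0 
-262 13.0 [472. 552.] hi 0 
-250 13.0 [471. 555.] hi 0 
-238 15.0 [469. 549.] hi 0 
-226 14.0 [502. 548.] hi 0 
-214 4.0 [455. 581.] hi 0 
-190 55.0 [462. 539.] hi 65 (np.float64(462.0), np.float64(541.0), np.float64(118.0))
-178 54.0 [464. 545.] hi 168 (np.float64(463.0), np.float64(545.0), np.float64(94.0))
-166 50.0 [482. 530.] hi 33 (np.float64(481.0), np.float64(530.0), np.float64(30.0))
-154 4.0 [573. 573.] hi 0 
-142 4.0 [473. 476.] hi 0 
side bins: y, zmax, x range of z>3, brightness, of x-centre pts
-430 5.0 [455. 572.] hi 0 
-418 11.0 [456. 
[... 759 characters left out ...]
9.] hi 0 
-142 5.0 [455. 461.] hi 0 
-130 5.0 [578. 583.] hi 0 
press [(180, np.float64(626.0)), (220, np.float64(627.0)), (260, np.float64(633.0))]
(array([ 234. , -552. ,  252.3]), array([-0.001,  0.002, -1.   ]), np.float64(-67.03)) cam in tool [-121.52963838   -1.28168349  -78.67141257] [[ 2.42168300e-04  3.03588667e-01 -9.52803160e-01]
 [ 9.99999846e-01 -5.48413067e-04  7.94248741e-05]
 [-4.98417212e-04 -9.52803033e-01 -3.03588753e-01]]
go (500, -290, 330, 0) [-0.0774 -0.1376 -0.3472] [-6.703e+01 -6.000e-02  8.000e-02]
go (500, -290, 330, 90) [-0.0774 -0.1376 -0.3472] [-1.5703e+02 -1.3000e-01  2.0000e-02]
go (500, -290, 330, -90) [-0.0774 -0.1376 -0.3472] [2.297e+01 1.000e-02 1.000e-01]
```

The wall is at y ≈ -180 and the stop at y ≈ -362, so the rack runs at about -84°. The cover axis is at about (521.7, -1). I'll look at the rack with the wrist camera on the way.

```bash
python3 -c "
from h import *
go(512,-270,300,5.8)"
```

```text
go (512, -270, 300, 5.8) [-0.0474 -0.1512 -0.366 ] [-7.283e+01 -7.000e-02  8.000e-02]
```

Emit:
carry_out(
  commands=[-0.0474,-0.1512,-0.366,-72.8,0,0,-1,-0.0474,-0.1512,-0.366,-72.8,0,0,-1,-0.0474,-0.1512,-0.366,-72.8,0,0,-1,-0.0474,-0.1512,-0.366,-72.8,0,0,-1,-0.0474,-0.1512,-0.366,-72.8,0,0,-1,-0.0474,-0.1512,-0.366,-72.8,0,0,-1,-0.0474,-0.1512,-0.366,-72.8,0,0,-1,-0.0474,-0.1512,-0.366,-72.8,0,0,-1,-0.0474,-0.1512,-0.366,-72.8,0,0,-1],
  grip_force=25,
)

```text
time: 1.23
tool_pos: [511.4, -270.5, 299.5]
tcp_rot: [-143.1, 89.9, 132.6]
ft_force: [-0.6, -1.0, 0.0]
finger_gap: 85.1
```

Run:
```python
from h import *
s=sense();print(s["time"],jaw(),s["joint_pos"].round(1))
c=optics.calibration("wrist");p,d=optics.snapshot("wrist");np.savez("rackw",p=p,d=d,**c);save("pics/3.png",p)
P=cloud(c,d);X=P.reshape(-1,3);C=p.reshape(-1,3).astype(float).mean(1)
# rack axes, iterate: direction from rails
m=(abs(X[:,0]-515)<70)&(X[:,1]<-150)&(X[:,1]>-420)&(X[:,2]>9)&(X[:,2]<16)
q=X[m][:,:2];cen=q.mean(0);U=np.linalg.svd(q-cen)[2][0];U=U if U[1]<0 else -U
print("rail dir",np.degrees(np.arctan2(U[1],U[0])),len(q))
V=np.array([-U[1],U[0]]);o=np.array([503.5,-185])
a=(X[:,:2]-o)@U;b=(X[:,:2]-o)@V
for k,lo,hi in(("high",44,60),("rail",9,16)):
    w=(X[:,2]>lo)&(X[:,2]<hi)&(a>-30)&(a<240)&(abs(b)<60)
    print(k,[(x,(w&(abs(a-x)<3)).sum(),np.percentile(b[w&(abs(a-x)<3)],[1,25,75,99]).round(1),np.median(C[w&(abs(a-x)<3)])) for x in range(-24,220,6) if (w&(abs(a-x)<3)).sum()>5])
    if k=="high":
        for lo2,hi2 in((-30,30),(140,210)):
            ww=w&(a>lo2)&(a<hi2);print("a",np.percentile(a[ww],[0.5,2,50,98,99.5]).round(1),"z",np.median(X[ww,2]))
```

```text
1.225 (array([ 511.4, -270.5,  299.5]), array([-0.002,  0.002, -1.   ]), np.float64(5.62)) [-33.    3.4  84.8   0.   91.9 -38.6]
rail dir -83.94317052049065 1857
high [(-18, np.int64(327), array([-27.6, -13.5,  12.2,  27.4]), np.float64(64.0)), (-12, np.int64(394), array([-39.2, -17. ,  20. ,  39.2]), np.float64(132.0)), (-6, np.int64(532), array([-41.3, -21.8,  20.9,  41.2]), np.float64(138.33333333333334)), (0, np.int64(243), array([-39.5, -17.5,  21.9,  41. ]), np.float64(121.33333333333333)), (168, np.int64(6), array([-22.2,  -0.1,  27.4,  31.8]), np.float64(10.0)), (174, np.int64(453), array([-31.9, -16.3,  17.1,  32.8]), np.float64(12.0)), (180, np.int64(59), array([-31.4, -14.7,  17.7,  32.2]), np.float64(16.333333333333332))]
a [-20.7 -20.5  -8.4  -0.8  -0.7] z 51.95749727173518
a [170.9 171.1 173.4 178.  178.4] z 51.76955963788302
rail [(0, np.int64(50), array([-38.5, -34.1,  36.3,  39.6]), np.float64(120.83333333333334)), (6, np.int64(65), array([-37.9, -35.3,  37.4,  39.7]), np.float64(135.33333333333334)), (12, np.int64(67), array([-39.3, -35.5,  36.3,  39.6]), np.float64
[... 2264 characters left out ...]
np.float64(133.33333333333334)), (174, np.int64(136), array([-37.3, -20.4,  23.7,  38.4]), np.float64(69.66666666666667)), (180, np.int64(30), array([-37.5, -36.2,  37.3,  38.7]), np.float64(127.5)), (186, np.int64(26), array([-37.7, -36.5,  37.5,  38.8]), np.float64(124.0)), (192, np.int64(18), array([-38. , -36.7,  38.4,  39. ]), np.float64(122.0)), (198, np.int64(33), array([-38.1, -36.7,  37.5,  39. ]), np.float64(119.33333333333333)), (204, np.int64(37), array([-38.3, -35.7,  36.5,  39.1]), np.float64(124.33333333333333)), (210, np.int64(37), array([-38.5, -36. ,  36.8,  39.3]), np.float64(131.0)), (216, np.int64(37), array([-37.5, -34.9,  36.9,  39.4]), np.float64(129.33333333333334))]
```

View pics/3.png

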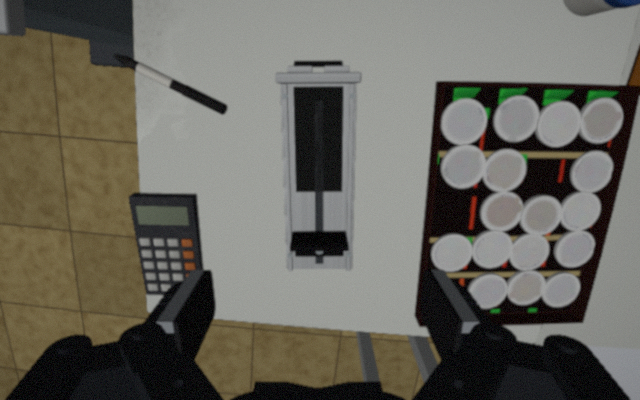

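The wrist view shows the wall at (318,75), the stop plate at (319,240) and the rails between. The wall point comes out at about (503.8,-184.3), with rack direction -83.9°. Next, go above the neck and refine its position.

```bash
python3 -c "
from h import *
go(521.5,-1,300,0)"
```

```text
go (521.5, -1, 300, 0) [-0.      0.0365 -0.2675] [ 5.59 -0.11  0.08]
```

Emit:
carry_out(
  commands=[0,0.0365,-0.2675,5.6,-0.1,0.1,-1,0,0.0365,-0.2675,5.6,-0.1,0.1,-1,0,0.0365,-0.2675,5.6,-0.1,0.1,-1,0,0.0365,-0.2675,5.6,-0.1,0.1,-1,0,0.0365,-0.2675,5.6,-0.1,0.1,-1,0,0.0365,-0.2675,5.6,-0.1,0.1,-1,0,0.0365,-0.2675,5.6,-0.1,0.1,-1],
)

```text
time: 2.15
tool_pos: [521.4, -2.7, 299.9]
tcp_rot: [4.3, 90.0, -85.8]
ft_force: [0.1, -0.3, -0.4]
finger_gap: 85.3
```

```bash
cat >> h.py <<'E'
from scipy.optimize import least_squares
def fitc(q,R=None):
    c0=[*q.mean(0)]+([30] if R is None else [])
    f=lambda s:np.hypot(q[:,0]-s[0],q[:,1]-s[1])-(s[2] if R is None else R)
    return least_squares(f,c0,loss="soft_l1").x.round(2)
E
python3 - <<'E'
from h import *
s=sense();print(s["time"],jaw())
c=optics.calibration("wrist");p,d=optics.snapshot("wrist");np.savez("neckw",p=p,d=d,**c);save("pics/4.png",p)
P=cloud(c,d);X=P.reshape(-1,3)
near=np.hypot(X[:,0]-521.5,X[:,1]+1)
for lo,hi,rr in((180,192,26),(141,151,45),(60,135,42)):
    m=(X[:,2]>lo)&(X[:,2]<hi)&(near<rr);q=X[m]
    print(lo,m.sum(),q.mean(0).round(1),q.min(0).round(1),q.max(0).round(1))
    # boundary points: convex hull
    h=cv2.convexHull(q[:,:2].astype(np.float32))[:,0];print("hull circle",fitc(h))
m=(X[:,2]>60)&(X[:,2]<85)&(near>50)&(near<115);q=X[m];
for sgn in(1,-1):
    k=q[sgn*(q[:,1]+1)>0]
    if len(k)>5: print("lever",sgn,len(k),np.degrees(np.arctan2(k[:,1]+1,k[:,0]-521.5)).mean())
E
```

```text
2.15 (array([521.4,  -2.7, 299.9]), array([ 0.   , -0.001, -1.   ]), np.float64(-0.13))
180 2559 [521.8   1.1 187. ] [501.3 -19.6 180.2] [542.   20.  189.6]
hull circle [5.2175e+02 6.0000e-02 2.0120e+01]
141 3812 [522.    9.6 147. ] [484.7 -37.7 141. ] [559.3  37.4 151. ]
hull circle [ 5.2199e+02 -2.3000e-01  3.7630e+01]
60 676 [521.6  33.5 100.9] [488.7  16.7  60.1] [555.8  40.9 134.8]
hull circle [521.52   5.63  34.82]
lever 1 865 100.03223969916017
lever -1 439 -78.87945084929618
```

View pics/4.png

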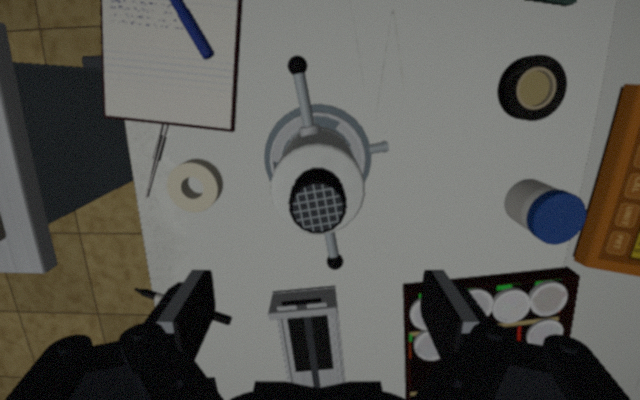

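The neck is centred in view at (317,200), with levers at (297,65) and (335,262). Its axis is at (521.8, 0) and the lever at about 100°. Now down onto the neck and grip gently.

Emit:
carry_out(
  commands=[0.06,0.0004,-0.0027,0.1,0,0,-1,0.12,0.0004,-0.0027,0.1,0,0,-1,0.124,0.0004,-0.0027,0.1,0,0,-1,0.124,0.0004,-0.0027,0.1,0,0,-1,0.124,0.0004,-0.0027,0.1,0,0,0.2,0.124,0.0004,-0.0027,0.1,0,0,0.2,0.124,0.0004,-0.0027,0.1,0,0,1,0.124,0.0004,-0.0027,0.1,0,0,1,0.124,0.0004,-0.0027,0.1,0,0,1],
  grip_force=25,
)

```text
time: 3.32
tool_pos: [522.8, -0.2, 177.6]
tcp_rot: [74.9, 89.8, -15.4]
ft_force: [-1.1, 1.1, 4.9]
finger_gap: 38.6
```

```bash
cat >> h.py <<'E'
def st():
    s=sense();print(s["time"],*jaw(),"F",s["ft_force"].round(2),"T",s["wrist_torque"].round(3),"gap",round(s["finger_gap"],1),"j6",s["joint_pos"][5].round(1))
E
python3 -c "
from h import *
st()"
```

```text
3.325 [ 5.228e+02 -2.000e-01  1.776e+02] [ 0.003 -0.001 -1.   ] -0.24 F [-1.14  1.08  4.91] T [-0.057 -0.049 -0.059] gap 38.6 j6 -5.4
```

Emit:
carry_out(
  commands=[0,0,0,-2,0,0,1,0,0,0,-4,0,0,1,0,0,0,-6,0,0,1,0,0,0,-8,0,0,1,0,0,0,-10,0,0,1],
)

```text
time: 3.95
tool_pos: [523.0, -0.2, 177.6]
tcp_rot: [65.9, 89.8, -14.2]
ft_force: [0.8, -0.3, -0.5]
finger_gap: 38.5
```

```bash
cat >> h.py <<'E'
def lever(c0=(521.8,0)):
    """lever angle of the cover about c0 (deg), outlet angle, from scene+side clouds"""
    for n in("scene","side"):
        p,d=optics.snapshot(n);X=cloud(optics.calibration(n),d).reshape(-1,3)
        rr=np.hypot(X[:,0]-c0[0],X[:,1]-c0[1]);th=np.degrees(np.arctan2(X[:,1]-c0[1],X[:,0]-c0[0]))%360
        m=(X[:,2]>60)&(X[:,2]<84)&(rr>55)&(rr<112)
        h=np.histogram(th[m],bins=np.arange(0,361,10))[0];k=h.argmax()*10+5
        w=m&(abs(th-k)<20);o=(X[:,2]>6)&(X[:,2]<16)&(rr>68)&(rr<86)&((th<35)|(th>325))
        print(n,"lever",np.median(th[w]).round(1),w.sum(),"outlet",np.median((th[o]+180)%360-180).round(1) if o.any() else None,o.sum())
E
python3 -c "
from h import *
st();lever()"
```

```text
3.95 [ 5.230e+02 -2.000e-01  1.776e+02] [ 0.003 -0.001 -1.   ] 9.9 F [ 0.75 -0.32 -0.46] T [-0.101 -0.306 -0.031] gap 38.5 j6 -15.5
scene lever 109.4 121 outlet 12.4 27
side lever 108.5 100 outlet 11.9 24
```

Emit:
carry_out(
  commands=[0,0,0,-3,0,0,1,0,0,0,-6,0,0,1,0,0,0,-9,0,0,1,0,0,0,-12,0,0,1,0,0,0,-15,0,0,1],
)

```text
time: 4.68
tool_pos: [522.8, -0.2, 177.6]
tcp_rot: [51.0, 89.8, -14.1]
ft_force: [0.4, -1.0, 0.2]
finger_gap: 38.7
```

```bash
python3 -c "
from h import *
st();lever()"
```

```text
4.675 [ 5.228e+02 -2.000e-01  1.776e+02] [ 0.003 -0.001 -1.   ] 24.93 F [ 0.43 -0.98  0.16] T [-0.02  -0.142 -0.04 ] gap 38.7 j6 -30.5
scene lever 123.9 121 outlet 11.9 28
side lever 123.3 107 outlet 11.9 26
```

Emit:
carry_out(
  commands=[0,0,0,-2,0,0,1,0,0,0,-4,0,0,1,0,0,0,-6,0,0,1],
)

```text
time: 5.15
tool_pos: [522.8, -0.2, 177.7]
tcp_rot: [44.4, 89.8, -14.6]
ft_force: [-0.7, -0.1, 0.5]
finger_gap: 38.8
```

```bash
python3 -c "
from h import *
st()"
```

```text
5.15 [ 5.228e+02 -2.000e-01  1.777e+02] [ 0.003 -0.001 -1.   ] 30.99 F [-0.69 -0.13  0.53] T [-0.06  -0.054 -0.064] gap 38.8 j6 -36.6
```

Emit:
carry_out(
  commands=[0,0,0,-2,0,0,1,0,0,0,-4,0,0,1],
)

```text
time: 5.4
tool_pos: [522.7, -0.1, 177.6]
tcp_rot: [41.1, 89.8, -13.8]
ft_force: [-0.7, -0.8, 0.4]
finger_gap: 39.0
```

```bash
python3 -c "
from h import *
st();lever()"
```

```text
5.4 [ 5.227e+02 -1.000e-01  1.776e+02] [ 0.003 -0.001 -1.   ] 35.13 F [-0.71 -0.81  0.42] T [ 0.031 -0.026 -0.013] gap 39.0 j6 -40.7
scene lever 133.7 119 outlet 12.6 27
side lever 133.1 104 outlet 11.3 24
```

Emit:
carry_out(
  commands=[0,0,0,-2,0,0,1,0,0,0,-4,0,0,1,0,0,0,-6,0,0,1],
)

```text
time: 5.88
tool_pos: [522.7, -0.2, 177.7]
tcp_rot: [33.2, 89.8, -15.6]
ft_force: [-1.3, -0.9, 1.7]
finger_gap: 38.7
```

```bash
python3 -c "
from h import *
st()"
```

```text
5.875 [ 5.227e+02 -2.000e-01  1.777e+02] [ 0.003 -0.001 -1.   ] 41.21 F [-1.32 -0.86  1.69] T [-0.006  0.155 -0.035] gap 38.7 j6 -46.8
```

Emit:
carry_out(
  commands=[0,0,0,-2,0,0,1,0,0,0,-4,0,0,1,0,0,0,-6,0,0,1],
)

```text
time: 6.25
tool_pos: [522.7, -0.2, 177.7]
tcp_rot: [27.1, 89.9, -15.5]
ft_force: [-1.0, -0.8, 2.1]
finger_gap: 38.6
```

```bash
python3 -c "
from h import *
st()"
```

```text
6.25 [ 5.227e+02 -2.000e-01  1.777e+02] [ 0.002 -0.001 -1.   ] 47.34 F [-0.99 -0.8   2.07] T [-0.076  0.196 -0.061] gap 38.6 j6 -53.0
```

Emit:
carry_out(
  commands=[0,0,0,-2,0,0,1,0,0,0,-4,0,0,1,0,0,0,-6,0,0,1],
)

```text
time: 6.62
tool_pos: [522.7, -0.2, 177.7]
tcp_rot: [18.8, 89.9, -17.8]
ft_force: [-1.6, -0.1, 2.7]
finger_gap: 38.6
```

```bash
python3 -c "
from h import *
st();lever()"
```

```text
6.625 [ 5.227e+02 -2.000e-01  1.777e+02] [ 0.002 -0.001 -1.   ] 53.48 F [-1.57 -0.08  2.68] T [-0.077  0.388 -0.101] gap 38.6 j6 -59.1
scene lever 337.0 104 outlet 12.3 27
side lever 336.6 100 outlet 11.0 22
```

Emit:
carry_out(
  commands=[0,0,0,-2,0,0,1,0,0,0,-4,0,0,1,0,0,0,-6,0,0,1],
)

```text
time: 7.1
tool_pos: [522.7, -0.3, 177.8]
tcp_rot: [11.3, 89.9, -19.1]
ft_force: [-2.0, -0.9, 3.5]
finger_gap: 38.7
```

```bash
python3 -c "
from h import *
st()"
```

```text
7.1 [ 5.227e+02 -3.000e-01  1.778e+02] [ 0.002 -0.001 -1.   ] 59.56 F [-1.97 -0.88  3.45] T [-0.137  0.458 -0.034] gap 38.7 j6 -65.2
```

Emit:
carry_out(
  commands=[0,0,0,-2,0,0,1,0,0,0,-4,0,0,1,0,0,0,-6,0,0,1],
)

```text
time: 7.48
tool_pos: [522.6, -0.3, 177.8]
tcp_rot: [2.4, 89.9, -21.9]
ft_force: [-2.8, -0.9, 2.5]
finger_gap: 39.2
```

```bash
python3 -c "
from h import *
st();lever()"
```

```text
7.475 [ 5.226e+02 -3.000e-01  1.778e+02] [ 0.002 -0.001 -1.   ] 65.7 F [-2.81 -0.88  2.5 ] T [-0.159  0.455 -0.05 ] gap 39.2 j6 -71.3
scene lever 163.9 126 outlet 12.7 26
side lever 164.6 106 outlet 12.2 25
```

Emit:
carry_out(
  commands=[0,0,0,-2,0,0,1,0,0,0,-4,0,0,1,0,0,0,-6,0,0,1],
)

```text
time: 7.95
tool_pos: [522.7, -0.5, 178.0]
tcp_rot: [-6.7, 89.8, -25.0]
ft_force: [-3.6, -2.3, 4.7]
finger_gap: 38.7
```

```bash
python3 -c "
from h import *
st()"
```

```text
7.95 [ 5.227e+02 -5.000e-01  1.780e+02] [ 0.003 -0.001 -1.   ] 71.75 F [-3.6  -2.27  4.73] T [-0.573  0.587 -0.729] gap 38.7 j6 -77.4
```

Emit:
carry_out(
  commands=[0,0,0,-2,0,0,1,0,0,0,-4,0,0,1,0,0,0,-6,0,0,1],
)

```text
time: 8.32
tool_pos: [522.7, -0.6, 178.0]
tcp_rot: [-15.5, 89.8, -27.7]
ft_force: [-2.8, -2.2, 4.4]
finger_gap: 39.0
```

```bash
python3 -c "
from h import *
st();lever()"
```

```text
8.325 [522.7  -0.6 178. ] [ 0.002 -0.001 -1.   ] 77.87 F [-2.81 -2.25  4.43] T [-0.553  0.566 -0.775] gap 39.0 j6 -83.5
scene lever 354.3 111 outlet 12.0 28
side lever 353.0 104 outlet 11.8 23
```

The torque jumped to a steady 0.75 N·m and the cover stopped at about 71° of turn. The outlet is unchanged at 12°. So it is at the stop, with the jaws slipping on the neck. Ease back a degree, grip firmer and lift slightly to test.

Emit:
carry_out(
  commands=[0,0,0,1.5,0,0,1,0,0,0,1.5,0,0,1,0,0,0,1.5,0,0,1],
  grip_force=60,
)

```text
time: 8.8
tool_pos: [522.9, -0.4, 178.1]
tcp_rot: [-7.9, 89.8, -21.5]
ft_force: [-2.3, 0.3, 5.3]
finger_gap: 38.3
```

```bash
python3 -c "
from h import *
st()"
```

```text
8.8 [ 5.229e+02 -4.000e-01  1.781e+02] [ 0.003 -0.001 -1.   ] 76.35 F [-2.33  0.27  5.25] T [-0.316  0.344 -0.073] gap 38.3 j6 -82.0
```

Emit:
carry_out(
  commands=[-0.002,0,0,0,0,0,1,-0.004,0,0,0,0,0,1,-0.006,0,0,0,0,0,1],
)

```text
time: 9.18
tool_pos: [522.4, -0.3, 183.3]
tcp_rot: [-17.5, 89.9, -31.2]
ft_force: [-0.2, -0.7, -5.9]
finger_gap: 38.3
```

```bash
python3 -c "
from h import *
st();lever()"
```

```text
9.175 [ 5.224e+02 -3.000e-01  1.833e+02] [ 0.002 -0.001 -1.   ] 76.36 F [-0.19 -0.73 -5.92] T [-0.124  0.064 -0.038] gap 38.3 j6 -82.0
scene lever 353.4 103 outlet 11.6 27
side lever 352.9 83 outlet 11.5 23
```

Lift force is only the cover's weight (about 6 N), so the lugs are free. Lift straight up.

Emit:
carry_out(
  commands=[-0.02,0,0,0,0,0,1,-0.04,0,0,0,0,0,1,-0.06,0,0,0,0,0,1,-0.08,0,0,0,0,0,1,-0.105,0,0,0,0,0,1,-0.13,0,0,0,0,0,1,-0.15,0,0,0,0,0,1,-0.15,0,0,0,0,0,1],
)

```text
time: 10.28
tool_pos: [523.3, -0.2, 336.4]
tcp_rot: [1.2, 89.6, -12.4]
ft_force: [-0.2, 0.3, -5.4]
finger_gap: 38.1
```

Run:
```python
from h import *
st();go(450,100,333,76);go(455,320,333,76);go(455,320,180,76)
p,d=optics.snapshot("scene");save("pics/5.png",p)
```

```text
10.275 [ 5.233e+02 -2.000e-01  3.364e+02] [ 0.007 -0.001 -1.   ] 76.36 F [-0.23  0.28 -5.39] T [ 0.023  0.029 -0.031] gap 38.1 j6 -82.0
go (450, 100, 333, 76) [ 0.0028  0.0801 -0.0949] [ 0.36  0.39 -0.01]
go (455, 320, 333, 76) [ 0.0025  0.2951 -0.1419] [ 0.36  0.39 -0.01]
go (455, 320, 180, 76) [ 0.1555  0.2951 -0.1429] [ 0.36  0.39 -0.01]
```

View pics/5.png

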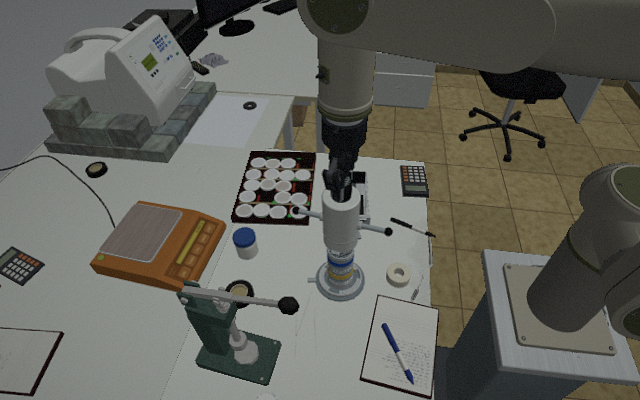

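The scene shows the cover held clear above the two cartridges (340,265), with the outlet where it was. Carry the cover round the press knob to the bench spot.

Run:
```python
from h import *
c=optics.calibration("scene")
for u,v in((380,297),(437,312),(362,380),(432,395)): print("notebook",onplane(c,u,v,3).round())
for u,v in((283,345),(262,382),(195,365)): print("pressbase",onplane(c,u,v,10).round())
```

```text
notebook [417.  33.   3.]
notebook [282.  54.   3.]
notebook [443. 234.   3.]
notebook [300. 243.   3.]
pressbase [622. 189.  10.]
pressbase [648. 273.  10.]
pressbase [800. 263.  10.]
```

Emit:
carry_out(
  commands=[0.001,0.03,-0.035,0.2,0.4,0,1,0.002,0.055,-0.065,0.3,0.4,0,1,0.0028,0.08,-0.095,0.3,0.4,0,1,0.0028,0.125,-0.105,0.3,0.4,0,1,0.0028,0.17,-0.115,0.3,0.4,0,1,0.0025,0.21,-0.124,0.3,0.4,0,1,0.0025,0.25,-0.132,0.3,0.4,0,1,0.0025,0.28,-0.14,0.3,0.4,0,1,0.0025,0.295,-0.142,0.3,0.4,0,1,0.0025,0.295,-0.142,0.3,0.4,0,1],
)

```text
time: 11.58
tool_pos: [453.9, 320.2, 330.0]
tcp_rot: [-155.2, 89.7, -169.0]
ft_force: [0.1, -0.7, -5.1]
finger_gap: 38.2
```

Run:
```python
from h import *
st();go(457,320,178,76);go(457,320,168,76)
```

```text
11.575 [453.9 320.2 330. ] [-0.005 -0.001 -1.   ] 76.12 F [ 0.08 -0.67 -5.07] T [-0.049  0.057 -0.008] gap 38.2 j6 -46.3
go (457, 320, 178, 76) [0.152  0.0009 0.0037] [ 0.12 -0.25  0.12]
go (457, 320, 168, 76) [0.162  0.0009 0.0037] [ 0.12 -0.25  0.12]
```

Emit:
carry_out(
  commands=[0.04,0.001,0.0037,0.1,-0.25,0.1,1,0.08,0.001,0.0037,0.1,-0.25,0.1,1,0.115,0.001,0.0037,0.1,-0.25,0.1,1,0.14,0.001,0.0037,0.1,-0.25,0.1,1,0.15,0.001,0.0037,0.1,-0.25,0.1,1,0.154,0.001,0.0037,0.1,-0.25,0.1,1,0.157,0.001,0.0037,0.1,-0.25,0.1,1,0.159,0.001,0.0037,0.1,-0.25,0.1,1],
)

```text
time: 12.58
tool_pos: [457.7, 320.4, 172.1]
tcp_rot: [35.9, 89.9, 22.0]
ft_force: [1.2, 0.2, -4.9]
finger_gap: 38.5
```

```bash
python3 -c "
from h import *
st()"
```

```text
12.575 [457.7 320.4 172.1] [ 0.002  0.001 -1.   ] 76.02 F [ 1.19  0.2  -4.86] T [ 0.044  0.021 -0.006] gap 38.5 j6 -46.3
```

Emit:
carry_out(
  commands=[0.0015,0,0,0,0,0,1,0.003,0,0,0,0,0,1,0.004,0,0,0,0,0,1,0.004,0,0,0,0,0,1],
)

```text
time: 13.08
tool_pos: [457.6, 320.5, 168.1]
tcp_rot: [37.0, 89.9, 23.1]
ft_force: [-0.1, 0.2, -5.8]
finger_gap: 38.1
```

```bash
python3 -c "
from h import *
st()"
```

```text
13.075 [457.6 320.5 168.1] [ 0.002  0.001 -1.   ] 76.03 F [-0.07  0.18 -5.81] T [-0.004  0.004 -0.039] gap 38.1 j6 -46.3
```

Not in contact yet; a touch lower.

Emit:
carry_out(
  commands=[0.0008,0,0,0,0,0,1,0.0016,0,0,0,0,0,1,0.0016,0,0,0,0,0,1],
)

```text
time: 13.45
tool_pos: [458.3, 320.5, 168.0]
tcp_rot: [30.9, 89.8, 16.9]
ft_force: [-2.2, -2.9, 5.4]
finger_gap: 37.7
```

```bash
python3 -c "
from h import *
st()"
```

```text
13.45 [458.3 320.5 168. ] [ 0.003  0.001 -1.   ] 76.02 F [-2.25 -2.93  5.39] T [-0.694  0.467 -0.019] gap 37.7 j6 -46.3
```

Standing on the bench. Release, and rise straight up.

Emit:
carry_out(
  commands=[0,0,0,0,0,0,0.2,0,0,0,0,0,0,-0.4,0,0,0,0,0,0,-1,0,0,0,0,0,0,-1,-0.02,0,0,0,0,0,-1,-0.06,0,0,0,0,0,-1,-0.12,0,0,0,0,0,-1,-0.16,0,0,0,0,0,-1,-0.16,0,0,0,0,0,-1],
)

```text
time: 14.58
tool_pos: [459.5, 321.4, 334.8]
tcp_rot: [40.8, 89.2, 26.8]
ft_force: [1.4, 1.0, 1.0]
finger_gap: 85.5
```

Run:
```python
from h import *
st();go(470,120,326,0);go(521.8,0,260,0)
for n in("scene","side"):
    p,d=optics.snapshot(n);X=cloud(optics.calibration(n),d).reshape(-1,3)
    for c0,lo,hi,R in(((457,320),100,138,70),((521.8,0),90,134,60),((521.8,0),40,80,60)):
        m=(X[:,2]>lo)&(X[:,2]<hi)&(np.hypot(X[:,0]-c0[0],X[:,1]-c0[1])<R);q=X[m]
        if m.sum()>20: print(n,c0,lo,m.sum(),fitc(q[:,:2]),q[:,2].max())
    m=(X[:,2]>130)&(np.hypot(X[:,0]-521.8,X[:,1])<28)&(X[:,2]<150);q=X[m];print("top",m.sum(),q.mean(0),q[:,2].std() if m.any() else '')
```

```text
14.575 [459.5 321.4 334.8] [ 0.012  0.006 -1.   ] 76.02 F [1.41 1.04 1.  ] T [ 0.023 -0.02   0.003] gap 85.5 j6 -46.3
go (470, 120, 326, 0) [ 0.0077 -0.1929  0.0588] [76.02  0.16 -0.81]
go (521.8, 0, 260, 0) [ 0.0736 -0.2974  0.1374] [76.02  0.16 -0.81]
scene (457, 320) 100 83 [455.3  313.36  26.72] 137.99915500564612
scene (521.8, 0) 90 62 [527.51   6.17  22.45] 133.8088338334618
scene (521.8, 0) 40 21 [84012.81 48155.57 96352.62] 77.90151402485026
top 22 [546.49003264   1.59426781 133.22545045] 1.5386130363282158
side (457, 320) 100 1151 [461.26 322.66  33.97] 137.99853475104703
side (521.8, 0) 90 488 [523.2    1.25  27.06] 133.9973492407761
side (521.8, 0) 40 332 [522.42  -2.48  30.77] 79.9021496740055
top 235 [520.89690961   0.65846608 134.36695038] 1.4479907315788954
```

Emit:
carry_out(
  commands=[0.002,-0.03,0,8,0,-0.8,-1,0.004,-0.07,0.012,16,0,-0.8,-1,0.006,-0.11,0.025,24,0,-0.8,-1,0.007,-0.15,0.04,32,0,-0.8,-1,0.008,-0.19,0.06,40,0,-0.8,-1,0.03,-0.23,0.085,48,0,-0.8,-1,0.05,-0.265,0.11,56,0,-0.8,-1,0.0736,-0.2974,0.1374,64,0,-0.8,-1,0.0736,-0.2974,0.1374,69.9,0.1,-0.8,-1,0.0736,-0.2974,0.1374,69.9,0.1,-0.8,-1],
)

```text
time: 15.92
tool_pos: [518.9, -1.5, 253.4]
tcp_rot: [-69.1, 89.4, -153.0]
ft_force: [0.5, -0.1, 0.6]
finger_gap: 85.5
```

Run:
```python
from h import *
st()
c=optics.calibration("wrist");p,d=optics.snapshot("wrist");save("pics/6.png",p)
X=cloud(c,d).reshape(-1,3);near=np.hypot(X[:,0]-521.8,X[:,1])
for lo,hi,rr in((125,142,45),(90,130,45)):
    m=(X[:,2]>lo)&(X[:,2]<hi)&(near<rr);q=X[m];print(lo,m.sum(),q.mean(0).round(1),q[:,2].max())
    if m.sum()>20: print(fitc(cv2.convexHull(q[:,:2].astype(np.float32))[:,0]))
p,d=optics.snapshot("scene");save("pics/7.png",p)
X=cloud(optics.calibration("scene"),d).reshape(-1,3);q=X[(X[:,2]>140)&(np.hypot(X[:,0]-458,X[:,1]-320)<60)];print("cover top",q[:,2].max(),q[q[:,2]>170].mean(0),np.median(q[(q[:,2]<165),2]))
go(521.8,0,118,6);lever((458,320))
```

```text
15.925 [518.9  -1.5 253.4] [-0.01  -0.005 -1.   ] 6.09 F [ 0.47 -0.07  0.64] T [ 0.03  -0.005  0.042] gap 85.5 j6 -11.7
125 5998 [5.228e+02 1.000e-01 1.341e+02] 138.49736135794583
[522.76  -0.62  31.02]
90 655 [519.5  25.5 109.2] 128.8148940001015
[522.91  -0.88  31.17]
cover top 179.78006371411425 [459.05288655 314.765307   176.64372388] 160.21658690315195
go (521.8, 0, 118, 6) [ 0.1367  0.0035 -0.0012] [0.28 0.25 0.43]
scene lever 350.2 75 outlet None 0
side lever 352.7 213 outlet None 0
```

View pics/6.png

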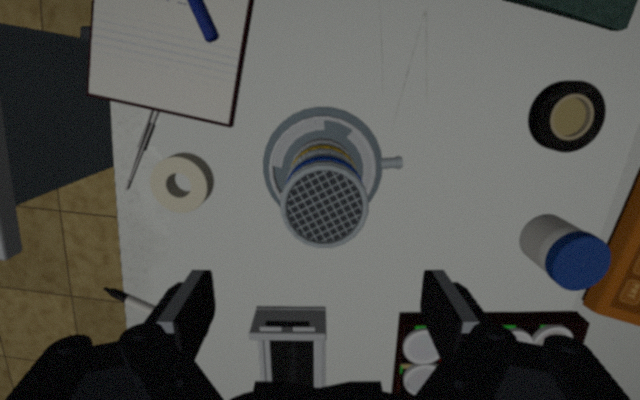

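The upper cartridge is at (325,205) in the wrist view, axis about (522.5,-0.5), seated on the yellow one. Grip and lift it.

Emit:
carry_out(
  commands=[0.05,0.004,-0.001,0.3,0.25,0.4,-1,0.1,0.004,-0.001,0.3,0.25,0.4,-1,0.13,0.004,-0.001,0.3,0.25,0.4,-1,0.139,0.004,-0.001,0.3,0.25,0.4,-1,0.139,0.004,-0.001,0.3,0.25,0.4,-1,0.139,0.004,-0.001,0.3,0.25,0.4,-0.6,0.139,0.004,-0.001,0.3,0.25,0.4,-0.3,0.139,0.004,-0.001,0.3,0.25,0.4,0,0.139,0.004,-0.001,0.3,0.25,0.4,0.3,0.139,0.004,-0.001,0.3,0.25,0.4,0.3],
  grip_force=30,
)

```text
time: 17.38
tool_pos: [524.3, 0.0, 118.6]
tcp_rot: [77.6, 89.8, -6.4]
ft_force: [-1.0, 0.1, 6.8]
finger_gap: 61.3
```

```bash
python3 -c "
from h import *
st()"
```

```text
17.375 [524.3   0.  118.6] [ 0.004 -0.    -1.   ] 5.98 F [-1.01  0.07  6.77] T [0.053 0.305 0.014] gap 61.3 j6 -11.6
```

View pics/7.png

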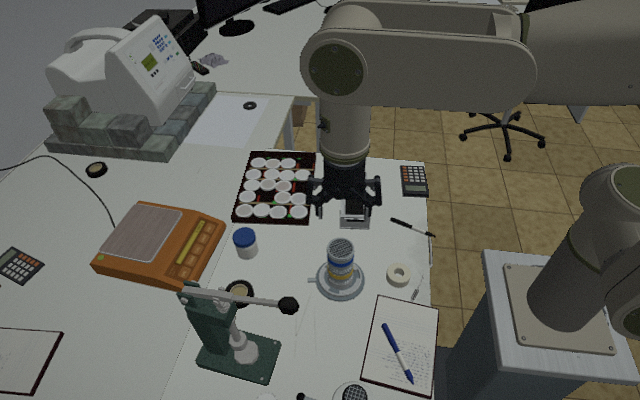

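The cover stands upright at (355,390) in the scene view. Lift the blue cartridge.

Emit:
carry_out(
  commands=[-0.006,0,0,0,0,0,1,-0.012,0,0,0,0,0,1,-0.025,0,0,0,0,0,1,-0.04,0,0,0,0,0,1,-0.04,0,0,0,0,0,1],
)

```text
time: 18.0
tool_pos: [525.4, -0.1, 160.9]
tcp_rot: [78.1, 89.5, -6.0]
ft_force: [-0.3, 0.2, -1.0]
finger_gap: 61.3
```

Run:
```python
from h import *
st()
for n in("scene","side"):
    p,d=optics.snapshot(n);X=cloud(optics.calibration(n),d).reshape(-1,3)
    for lo,hi in((62,82),(40,60)):
        m=(X[:,2]>lo)&(X[:,2]<hi)&(np.hypot(X[:,0]-521.8,X[:,1])<45);q=X[m]
        if m.sum()>20: print(n,lo,m.sum(),fitc(q[:,:2],31))
go(507.2,-216.2,158,6.05);go(507.2,-216.2,80,6.05)
```

```text
18.0 [ 5.254e+02 -1.000e-01  1.609e+02] [ 0.008 -0.001 -1.   ] 5.97 F [-0.31  0.19 -1.04] T [-0.024  0.044  0.039] gap 61.3 j6 -11.6
scene 62 207 [522.52  -1.15]
scene 40 112 [ 5.2247e+02 -4.3000e-01]
side 62 168 [522.91  -2.72]
side 40 163 [522.88  -2.87]
go (507.2, -216.2, 158, 6.05) [ 0.0009 -0.0395  0.2133] [-0.07  0.06 -0.28]
go (507.2, -216.2, 80, 6.05) [ 0.0789 -0.0399  0.2132] [-0.07  0.06 -0.28]
```

Emit:
carry_out(
  commands=[0.001,-0.008,0.04,0,0.1,-0.3,1,0.001,-0.016,0.085,0,0.1,-0.3,1,0.001,-0.024,0.13,0,0.1,-0.3,1,0.001,-0.032,0.175,0,0.1,-0.3,1,0.001,-0.0395,0.205,0,0.1,-0.3,1,0.001,-0.0395,0.2133,0,0.1,-0.3,1,0.03,-0.0397,0.2133,0,0.1,-0.3,1,0.06,-0.0398,0.2132,0,0.1,-0.3,1,0.079,-0.0399,0.2132,0,0.1,-0.3,1,0.079,-0.0399,0.2132,0,0.1,-0.3,1],
)

```text
time: 19.35
tool_pos: [506.0, -215.0, 78.0]
tcp_rot: [-130.1, 89.7, 145.9]
ft_force: [0.4, 0.4, -0.2]
finger_gap: 61.2
```

Run:
```python
from h import *
st()
c=optics.calibration("wrist");p,d=optics.snapshot("wrist");save("pics/8.png",p)
X=cloud(c,d).reshape(-1,3);np.save("X",X)
U=np.array([.1055,-.9944]);V=np.array([.9944,.1055]);W=np.array([503.8,-184.3])
a=(X[:,:2]-W)@U;b=(X[:,:2]-W)@V
m=(abs(b)<60)&(a>-30)&(a<75)&(X[:,2]>9)&(X[:,2]<135)
for lo,hi in((44,56),(9,16),(95,115),(50,95)):
    w=m&(X[:,2]>lo)&(X[:,2]<hi);print(lo,w.sum(),np.percentile(a[w],[1,50,99]).round(1) if w.sum()>5 else '',np.percentile(b[w],[1,50,99]).round(1) if w.sum()>5 else '')
go(507.2,-216.2,52,6.05)
```

```text
19.35 [ 506. -215.   78.] [-0.004  0.003 -1.   ] 6.01 F [ 0.41  0.41 -0.22] T [ 0.003 -0.001 -0.027] gap 61.2 j6 -34.4
44 8513 [-20.7  -8.3  13.5] [-40.2  -0.6  39.3]
9 913 [-10.   22.8  41.6] [-39.5  33.8  38.9]
95 10237 [ 2.1 18.2 50.2] [-56.7  -0.9  56.5]
50 28984 [-14.1  18.3  54.6] [-41.9  -0.5  40.5]
go (507.2, -216.2, 52, 6.05) [0.0275 0.0002 0.0007] [-0.04 -0.09  0.09]
```

View pics/8.png

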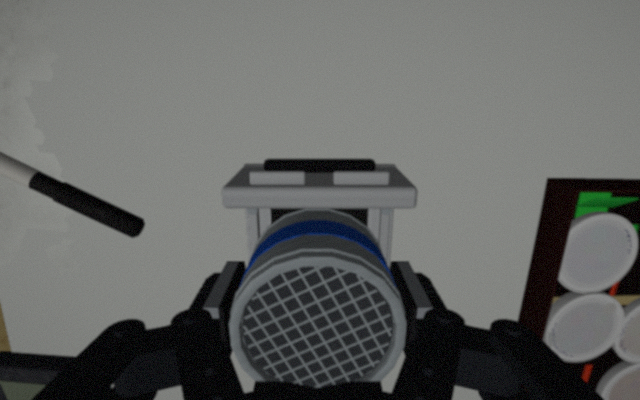

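Run:
```python
from h import *
X=np.load("X.npy")
U=np.array([.1055,-.9944]);V=np.array([.9944,.1055]);W=np.array([503.8,-184.3])
a=(X[:,:2]-W)@U;b=(X[:,:2]-W)@V
w=(X[:,2]>55)&(X[:,2]<90)&(abs(b)<24)&(a>-10)&(a<30);q=np.c_[a,b][w];print(w.sum(),fitc(q,31),q[:,0].min())
for lo,hi in((92,100),):
    w=(X[:,2]>lo)&(X[:,2]<hi)&(abs(b)<35)&(a>-10)&(a<80);q=np.c_[a,b][w];print("top",w.sum(),fitc(cv2.convexHull(q.astype(np.float32))[:,0]),X[w,2].mean())
w=(X[:,2]>46)&(X[:,2]<56)&(abs(b)<38)&(abs(b)>32)&(a<5);print("wall top a",np.percentile(a[w],[1,5,50,95,99]),X[w,2].mean())
for bb in(-36.5,36.5):
    w=(X[:,2]>9)&(X[:,2]<15)&(abs(b-bb)<6)&(a>5);print("rail b",np.percentile(b[w],[1,50,99]) if w.sum()>5 else None)
```

```text
3819 [32.14 -0.79] -4.862005736300114
top 19191 [30.28 -0.94 31.23] 93.84667965952431
wall top a [-10.04195121  -9.87945116  -6.04849037  -0.73971411  -0.16386367] 52.172530559323164
rail b [-39.18278208 -36.53781631 -34.0013527 ]
rail b [33.74344988 36.33619747 38.89483581]
```

Emit:
carry_out(
  commands=[0.01,0.0002,0.001,0,-0.1,0.1,1,0.02,0.0002,0.001,0,-0.1,0.1,1,0.028,0.0002,0.001,0,-0.1,0.1,1,0.031,0.0002,0.001,0,-0.1,0.1,1,0.033,0.0002,0.001,0,-0.1,0.1,1,0.033,0.0002,0.001,0,-0.1,0.1,1],
)

```text
time: 20.15
tool_pos: [507.2, -216.6, 46.6]
tcp_rot: [47.6, 90.0, -36.4]
ft_force: [0.3, 0.5, -1.5]
finger_gap: 61.1
```

```bash
python3 -c "
from h import *
st()"
```

```text
20.15 [ 507.2 -216.6   46.6] [ 0. -0. -1.] 6.01 F [ 0.31  0.54 -1.49] T [ 0.07  -0.006  0.048] gap 61.1 j6 -34.5
```

Emit:
carry_out(
  commands=[0.0015,0,0,0,0,0,1,0.003,0,0,0,0,0,1,0.0045,0,0,0,0,0,1,0.0045,0,0,0,0,0,1],
)

```text
time: 20.65
tool_pos: [507.4, -216.7, 42.7]
tcp_rot: [49.1, 90.0, -34.9]
ft_force: [-2.8, 1.3, 4.6]
finger_gap: 61.1
```

```bash
python3 -c "
from h import *
st()"
```

```text
20.65 [ 507.4 -216.7   42.7] [ 0. -0. -1.] 6.01 F [-2.78  1.27  4.58] T [0.217 0.341 0.036] gap 61.1 j6 -34.5
```

Emit:
carry_out(
  commands=[0,0,0,0,0,0,-0.6,0,0,0,0,0,0,-0.9,0,0,0,0,0,0,-1,-0.03,0,0,0,0,0,-1,-0.07,0,0,0,0,0,-1,-0.12,0,0,0,0,0,-1,-0.15,0,0,0,0,0,-1],
)

```text
time: 21.52
tool_pos: [508.2, -217.1, 195.7]
tcp_rot: [55.0, 89.8, -29.0]
ft_force: [0.9, 0.4, -0.7]
finger_gap: 85.6
```

Run:
```python
from h import *
st();go(522.5,-1,185,6)
c=optics.calibration("wrist");p,d=optics.snapshot("wrist")
X=cloud(c,d).reshape(-1,3)
U=np.array([.1055,-.9944]);V=np.array([.9944,.1055]);W=np.array([503.8,-184.3])
a=(X[:,:2]-W)@U;b=(X[:,:2]-W)@V
w=(X[:,2]>52)&(X[:,2]<66)&(abs(b)<40)&(a>2)&(a<80);q=np.c_[a,b][w];print("blue top",w.sum(),fitc(cv2.convexHull(q.astype(np.float32))[:,0]),np.percentile(X[w,2],[5,50,95]))
```

```text
21.525 [ 508.2 -217.1  195.7] [ 0.003 -0.002 -1.   ] 6.01 F [ 0.89  0.39 -0.72] T [-0.047 -0.041 -0.03 ] gap 85.6 j6 -34.5
go (522.5, -1, 185, 6) [ 0.0104  0.0368 -0.2134] [ 0.01  0.13 -0.18]
blue top 5240 [33.2   0.77 31.  ] [56.23324089 57.62468053 61.20336108]
```

Blue stands upright 2 mm off the wall. Now the yellow one.

Emit:
carry_out(
  commands=[0,0.007,-0.05,0,0.1,-0.2,-1,0,0.016,-0.1,0,0.1,-0.2,-1,0,0.025,-0.15,0,0.1,-0.2,-1,0.005,0.034,-0.195,0,0.1,-0.2,-1,0.01,0.0368,-0.2134,0,0.1,-0.2,-1,0.01,0.0368,-0.2134,0,0.1,-0.2,-1,0.01,0.0368,-0.2134,0,0.1,-0.2,-1],
)

```text
time: 22.45
tool_pos: [524.0, -2.9, 188.8]
tcp_rot: [41.9, 89.7, -42.1]
ft_force: [-0.7, -1.1, 0.4]
finger_gap: 85.2
```

Run:
```python
from h import *
st()
c=optics.calibration("wrist");p,d=optics.snapshot("wrist")
X=cloud(c,d).reshape(-1,3)
w=(X[:,2]>76)&(X[:,2]<92)&(np.hypot(X[:,0]-522,X[:,1])<45);q=X[w];print(w.sum(),fitc(cv2.convexHull(q[:,:2].astype(np.float32))[:,0]),np.percentile(q[:,2],[5,50,95]))
go(522.6,-1,68.5,6)
```

```text
22.45 [524.   -2.9 188.8] [ 0.004 -0.003 -1.   ] 5.98 F [-0.69 -1.06  0.44] T [ 0.004  0.008 -0.013] gap 85.2 j6 -11.8
6737 [ 5.2271e+02 -9.0000e-02  3.1020e+01] [82.19620099 83.64706362 87.1469604 ]
go (522.6, -1, 68.5, 6) [ 0.1205 -0.0018 -0.0027] [-0.06  0.22 -0.22]
```

Emit:
carry_out(
  commands=[0.045,-0.0017,-0.003,0,0.2,-0.2,-1,0.085,-0.0017,-0.003,0,0.2,-0.2,-1,0.11,-0.0017,-0.003,0,0.2,-0.2,-1,0.12,-0.0017,-0.003,0,0.2,-0.2,-1,0.12,-0.0017,-0.003,0,0.2,-0.2,-1,0.12,-0.0017,-0.003,0,0.2,-0.2,-0.6,0.12,-0.0017,-0.003,0,0.2,-0.2,-0.3,0.12,-0.0017,-0.003,0,0.2,-0.2,0,0.12,-0.0017,-0.003,0,0.2,-0.2,0.3,0.12,-0.0017,-0.003,0,0.2,-0.2,0.3],
)

```text
time: 23.75
tool_pos: [524.1, -1.0, 70.8]
tcp_rot: [69.2, 89.8, -14.8]
ft_force: [0.3, -1.1, 5.4]
finger_gap: 61.1
```

```bash
python3 -c "
from h import *
st()"
```

```text
23.75 [524.1  -1.   70.8] [ 0.004 -0.001 -1.   ] 5.95 F [ 0.33 -1.13  5.38] T [-0.197  0.23   0.029] gap 61.1 j6 -11.6
```

Emit:
carry_out(
  commands=[-0.006,0,0,0,0,0,1,-0.012,0,0,0,0,0,1,-0.03,0,0,0,0,0,1,-0.06,0,0,0,0,0,1,-0.08,0,0,0,0,0,1,-0.08,0,0,0,0,0,1],
)

```text
time: 24.5
tool_pos: [525.5, -1.0, 153.8]
tcp_rot: [75.0, 89.5, -9.1]
ft_force: [-0.0, 0.4, -1.4]
finger_gap: 61.0
```

Run:
```python
from h import *
st();go(514,-278.6,148,6.05);go(514,-278.6,82,6.05)
```

```text
24.5 [525.5  -1.  153.8] [ 0.008 -0.001 -1.   ] 5.96 F [-0.03  0.39 -1.36] T [ 0.003 -0.033  0.032] gap 61.0 j6 -11.6
go (514, -278.6, 148, 6.05) [ 0.006  -0.0403  0.2749] [-0.09  0.13 -0.47]
go (514, -278.6, 82, 6.05) [ 0.072  -0.0408  0.2748] [-0.09  0.13 -0.47]
```

Emit:
carry_out(
  commands=[0.006,-0.006,0.045,0,0.1,-0.4,1,0.006,-0.014,0.1,0,0.1,-0.4,1,0.006,-0.022,0.155,0,0.1,-0.4,1,0.006,-0.03,0.21,0,0.1,-0.4,1,0.006,-0.038,0.26,0,0.1,-0.4,1,0.006,-0.0398,0.278,0,0.1,-0.4,1,0.006,-0.0398,0.278,0,0.1,-0.4,1,0.02,-0.04,0.278,0,0.1,-0.4,1,0.03,-0.0402,0.278,0,0.1,-0.4,1,0.03,-0.0402,0.278,0,0.1,-0.4,1],
)

```text
time: 25.75
tool_pos: [513.7, -280.0, 122.0]
tcp_rot: [-143.1, 89.9, 132.9]
ft_force: [0.1, 0.4, -2.3]
finger_gap: 61.2
```

Run:
```python
from h import *
st()
c=optics.calibration("wrist");p,d=optics.snapshot("wrist");save("pics/9.png",p)
X=cloud(c,d).reshape(-1,3)
U=np.array([.1055,-.9944]);V=np.array([.9944,.1055]);W=np.array([503.8,-184.3])
a=(X[:,:2]-W)@U;b=(X[:,:2]-W)@V
w=(X[:,2]>90)&(X[:,2]<128)&(abs(b)<22)&(a>50)&(a<90);q=np.c_[a,b][w];print("yellow side",w.sum(),fitc(q,31))
w=(X[:,2]>52)&(X[:,2]<66)&(abs(b)<40)&(a>2)&(a<64);q=np.c_[a,b][w];print("blue",w.sum(),fitc(q[q[:,0]<33],31) if w.sum() else '',fitc(cv2.convexHull(q.astype(np.float32))[:,0]))
go(514.7,-281.9,82,6.05);go(514.7,-281.9,48,6.05)
```

```text
25.75 [ 513.7 -280.   122. ] [-0.001  0.002 -1.   ] 6.03 F [ 0.13  0.36 -2.28] T [-0.003  0.017  0.033] gap 61.2 j6 -39.7
yellow side 3482 [9.587e+01 8.000e-02]
blue 11943 [45.55  0.4 ] [33.5   0.43 31.02]
go (514.7, -281.9, 82, 6.05) [0.041  0.0003 0.0015] [-0.03 -0.05  0.01]
go (514.7, -281.9, 48, 6.05) [0.075  0.0004 0.0015] [-0.03 -0.05  0.01]
```

View pics/9.png

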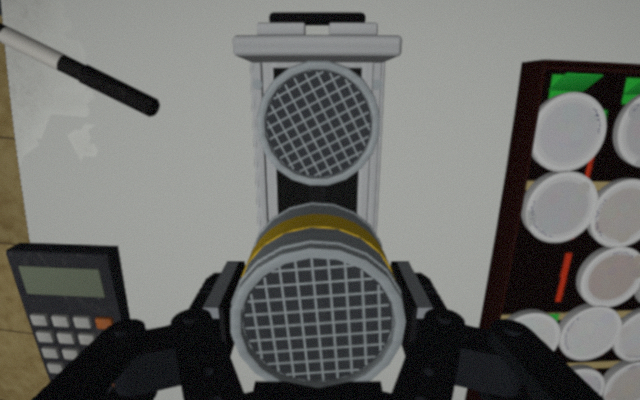

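Blue stands in the rack at (320,122) and yellow is held above its place. Shift 2.5 mm away from blue, then lower.

Emit:
carry_out(
  commands=[0,0.0003,0.0025,0,0,0,1,0,0.0003,0.0025,0,0,0,1,0.025,0.0003,0.0025,0,0,0,1,0.05,0.0003,0.0025,0,0,0,1,0.065,0.0003,0.0025,0,0,0,1,0.072,0.0003,0.0025,0,0,0,1,0.074,0.0003,0.0025,0,0,0,1,0.076,0.0003,0.0025,0,0,0,1],
)

```text
time: 26.8
tool_pos: [515.4, -283.4, 47.9]
tcp_rot: [76.7, 89.9, -7.3]
ft_force: [0.8, -0.8, -2.4]
finger_gap: 61.4
```

```bash
python3 -c "
from h import *
st()"
```

```text
26.8 [ 515.4 -283.4   47.9] [ 0.001 -0.    -1.   ] 6.02 F [ 0.77 -0.81 -2.41] T [0.008 0.037 0.001] gap 61.4 j6 -39.8
```

Emit:
carry_out(
  commands=[0.001,0,0,0,0,0,1,0.002,0,0,0,0,0,1,0.003,0,0,0,0,0,1,0.0038,0,0,0,0,0,1,0.0038,0,0,0,0,0,1],
)

```text
time: 27.42
tool_pos: [515.6, -283.5, 44.9]
tcp_rot: [68.8, 89.9, -15.1]
ft_force: [-2.4, 0.8, 5.3]
finger_gap: 61.3
```

```bash
python3 -c "
from h import *
st()"
```

```text
27.425 [ 515.6 -283.5   44.9] [ 0.001 -0.    -1.   ] 6.02 F [-2.42  0.84  5.33] T [0.288 0.49  0.022] gap 61.3 j6 -39.8
```

Emit:
carry_out(
  commands=[0,0,0,0,0,0,-0.6,0,0,0,0,0,0,-0.9,0,0,0,0,0,0,-1,-0.03,0,0,0,0,0,-1,-0.06,0,0,0,0,0,-1,-0.09,0,0,0,0,0,-1,-0.12,0,0,0,0,0,-1,-0.12,0,0,0,0,0,-1],
)

```text
time: 28.42
tool_pos: [517.1, -284.6, 168.2]
tcp_rot: [53.7, 89.6, -30.3]
ft_force: [0.5, -1.1, -0.6]
finger_gap: 85.5
```

```bash
cat > rk.py <<'E'
from h import *
st()
c=optics.calibration("wrist");p,d=optics.snapshot("wrist");
X=cloud(c,d).reshape(-1,3)
U=np.array([.1055,-.9944]);V=np.array([.9944,.1055]);W=np.array([503.8,-184.3])
a=(X[:,:2]-W)@U;b=(X[:,:2]-W)@V
for lo,hi in((2,64),(67,130)):
    w=(X[:,2]>53)&(X[:,2]<66)&(abs(b)<36)&(a>lo)&(a<hi);q=np.c_[a,b][w];print(w.sum(),fitc(cv2.convexHull(q.astype(np.float32))[:,0]) if w.sum()>20 else '',np.percentile(X[w,2],[5,50,95]) if w.sum() else '')
w=(X[:,2]>44)&(X[:,2]<55)&(abs(b)<40)&(a>135)&(a<210);print("stop",w.sum(),np.percentile(a[w],[1,50,99]) if w.sum() else '')
E
python3 - <<'E'
from rk import *
go(525.8,-388.2,110,6.05);go(525.8,-388.2,48,6.05)
E
```

```text
28.425 [ 517.1 -284.6  168.2] [ 0.006 -0.004 -1.   ] 6.02 F [ 0.48 -1.08 -0.6 ] T [0.006 0.005 0.033] gap 85.5 j6 -39.8
7970 [33.35  0.58 31.07] [56.33870685 57.74849633 61.30424601]
6429 [98.8   1.84 31.04] [56.19850054 57.66634669 61.23714552]
stop 1195 [171.87243428 174.18084585 179.35049666]
go (525.8, -388.2, 110, 6.05) [ 0.0563 -0.0016  0.1046] [-0.03  0.13 -0.19]
go (525.8, -388.2, 48, 6.05) [ 0.1183 -0.0018  0.1044] [-0.03  0.13 -0.19]
```

Emit:
carry_out(
  commands=[0.01,-0.001,0.035,0,0.1,-0.2,0,0.03,-0.001,0.08,0,0.1,-0.2,1,0.05,-0.0016,0.1046,0,0.1,-0.2,1,0.056,-0.0016,0.1046,0,0.1,-0.2,1,0.056,-0.0016,0.1046,0,0.1,-0.2,1,0.08,-0.0018,0.1045,0,0.1,-0.2,1,0.105,-0.0018,0.1045,0,0.1,-0.2,1,0.118,-0.0018,0.1045,0,0.1,-0.2,1,0.118,-0.0018,0.1045,0,0.1,-0.2,1],
  grip_force=20,
)

```text
time: 29.6
tool_pos: [525.5, -387.2, 47.7]
tcp_rot: [-124.2, 89.9, 151.9]
ft_force: [0.1, 0.1, 0.1]
finger_gap: -0.0
```

```bash
python3 -c "
from h import *
st()"
```

```text
29.6 [ 525.5 -387.2   47.7] [-0.001  0.001 -1.   ] 6.07 F [0.1  0.07 0.13] T [-0.04  -0.001 -0.   ] gap -0.0 j6 -46.9
```

Emit:
carry_out(
  commands=[0,0,-0.005,0,0,0,1,0,0,-0.01,0,0,0,1,0,0,-0.015,0,0,0,1,0,0,-0.02,0,0,0,1,0,0,-0.025,0,0,0,1,0,0,-0.03,0,0,0,1,0,0,-0.035,0,0,0,1,0,0,-0.04,0,0,0,1,0,0,-0.044,0,0,0,1,0,0,-0.048,0,0,0,1],
)

```text
time: 30.85
tool_pos: [520.4, -339.1, 47.6]
tcp_rot: [-125.4, 89.9, 150.7]
ft_force: [2.0, -2.8, 1.8]
finger_gap: 0.1
```

```bash
python3 -c "
from rk import *"
```

```text
30.85 [ 520.4 -339.1   47.6] [-0.001  0.001 -1.   ] 6.07 F [ 1.96 -2.85  1.77] T [-0.379 -0.259 -0.033] gap 0.1 j6 -43.9
6297 [33.54  0.22 31.69] [56.2257388  58.24688989 61.63717014]
30631 [99.2   1.31 31.01] [56.44709139 57.75076305 61.26237198]
stop 5326 [135.79285995 138.60472915 147.78538466]
```

Emit:
carry_out(
  commands=[0,0,-0.003,0,0,0,1,0,0,-0.006,0,0,0,1,0,0,-0.008,0,0,0,1,0,0,-0.01,0,0,0,1],
)

```text
time: 31.4
tool_pos: [519.2, -328.8, 47.5]
tcp_rot: [-124.8, 89.9, 151.2]
ft_force: [0.9, -3.4, 0.3]
finger_gap: -0.3
```

```bash
python3 -c "
from rk import *"
```

```text
31.4 [ 519.2 -328.8   47.5] [-0.002  0.001 -1.   ] 6.07 F [ 0.92 -3.36  0.27] T [-0.661 -0.139  0.018] gap -0.3 j6 -43.2
13092 [35.44  0.3  29.3 ] [56.33653722 57.84949526 61.41467333]
29240 [104.95   0.33  39.25] [56.29447125 57.69263065 61.19931835]
stop 463 [136.18433329 136.92408031 137.89384259]
```

Emit:
carry_out(
  commands=[0,0,-0.001,0,0,0,1,0,0,-0.002,0,0,0,1],
)

```text
time: 31.7
tool_pos: [519.0, -327.1, 47.6]
tcp_rot: [-92.7, 89.9, -176.6]
ft_force: [1.1, -8.2, -2.8]
finger_gap: -0.4
```

```bash
python3 -c "
from rk import *"
```

```text
31.7 [ 519.  -327.1   47.6] [-0.001 -0.    -1.   ] 6.07 F [ 1.07 -8.24 -2.81] T [-1.451 -0.316 -0.007] gap -0.4 j6 -43.0
13452 [37.33  0.36 28.68] [56.28253336 57.87548266 61.39363166]
29114 [103.83   0.63  39.54] [56.07969126 57.65591164 61.18950096]
stop 340 [135.00458366 135.32125883 136.15249559]
```

Emit:
carry_out(
  commands=[0,0,-0.0007,0,0,0,1,0,0,-0.0014,0,0,0,1,0,0,-0.0014,0,0,0,1],
)

```text
time: 32.12
tool_pos: [519.0, -327.1, 47.6]
tcp_rot: [-16.8, 89.9, -100.8]
ft_force: [2.5, -10.1, -3.7]
finger_gap: -0.4
```

```bash
python3 -c "
from h import *
st()"
```

```text
32.125 [ 519.  -327.1   47.6] [-0.    -0.002 -1.   ] 6.05 F [  2.48 -10.12  -3.69] T [-1.595 -0.383 -0.02 ] gap -0.4 j6 -42.9
```

It is solid: 10 N with no further movement, face at x ≈ 124. Back off, rise and check.

Emit:
carry_out(
  commands=[0,0,0.008,0,0,0,1,0,0,0.02,0,0,0,1,-0.04,0,0.02,0,0,0,1,-0.1,0,0.02,0,0,0,1,-0.15,0,0.02,0,0,0,1,-0.2,0,0.02,0,0,0,1,-0.2,0,0.02,0,0,0,1,-0.2,0,0.02,0,0,0,1],
)

```text
time: 33.12
tool_pos: [521.0, -346.6, 247.1]
tcp_rot: [-34.8, 89.9, -118.8]
ft_force: [-0.8, 0.4, -1.0]
finger_gap: 0.2
```

Run:
```python
from rk import *
w=(X[:,2]>44)&(X[:,2]<55)&(abs(b)<28)&(a>110)&(a<150);print("stop",w.sum(),np.percentile(a[w],[1,50,99]))
w=(X[:,2]>44)&(X[:,2]<55)&(abs(b)>32)&(abs(b)<40)&(a>-12)&(a<6);print("wall",np.percentile(a[w],[1,99]))
s,_=optics.snapshot("scene");t,_=optics.snapshot("side")
save("pics/10.png",np.vstack([np.hstack([p[:, :],s]),np.hstack([t,np.load('side.npz')['p']])]),0.62)
```

```text
33.125 [ 521.  -346.6  247.1] [-0.001 -0.002 -1.   ] 6.04 F [-0.81  0.45 -0.99] T [-0.035  0.044  0.009] gap 0.2 j6 -44.3
4182 [33.22  0.53 30.77] [56.19988062 57.78620519 61.39865053]
4549 [103.53   1.17  38.13] [55.39321437 57.69824753 61.27063384]
stop 0 
stop 602 [123.64619048 127.33974594 131.20989474]Traceback (most recent call last):
  File "<stdin>", line 3, in <module>
    return _quantile_unchecked(
        a, q, axis, out, overwrite_input, method, keepdims, weights)
    return _ureduce(a,
                    func=_quantile_ureduce_func,
    ...<5 lines>...
                    overwrite_input=overwrite_input,
                    method=method)
    r = func(a, **kwargs)
    result = _quantile(arr,
                       quantiles=q,
    ...<2 lines>...
                       out=out,
                       weights=wgt)
    slices_having_nans = np.isnan(arr[-1, ...])
                                  ~~~^^^^^^^^^
IndexError: index -1 is out of bounds for axis 0 with size 0
```

Run:
```python
from h import *
p,_=optics.snapshot("wrist");s,_=optics.snapshot("scene");t,_=optics.snapshot("side")
save("pics/10.png",np.vstack([np.hstack([p,s]),np.hstack([t,np.load('scene.npz')['p']])]),0.62)
```

```text
(no output)
```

View pics/10.png

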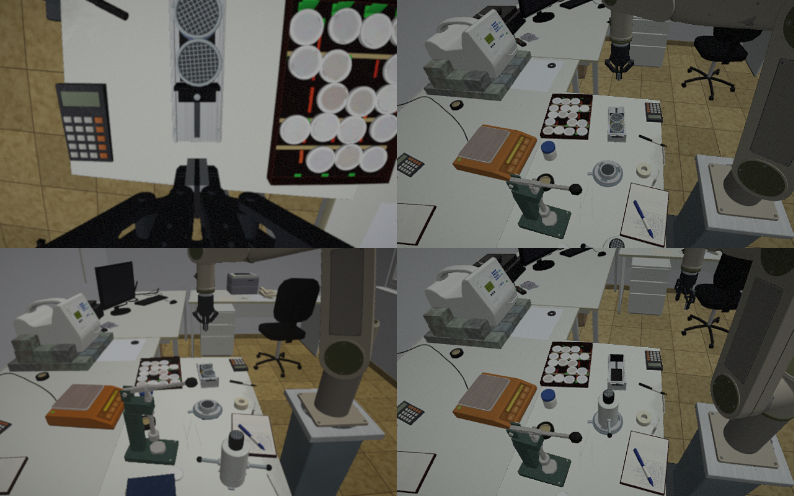

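The picture shows both cartridges packed upright between wall and stop at (200,40), the cover upright at (235,460) in the side view, and the base, jar and rolls where they were. Hand in.

Run:
```python
from h import *
f=np.load("scene.npz");p,d=optics.snapshot("scene");c=optics.calibration("scene")
X0=cloud(c,f["d"]);X1=cloud(c,d)
for n,x,y,z0,z1 in(("jar",775,-75,10,80),("label",392,-42,8,30),("tape",757,70,8,22)):
    print(n,[X[(np.hypot(X[...,0]-x,X[...,1]-y)<60)&(X[...,2]>z0)&(X[...,2]<z1)].mean(0).round(1) for X in(X0,X1)])
print([np.round(X[(np.hypot(X[...,0]-521.8,X[...,1])<64)&(np.hypot(X[...,0]-521.8,X[...,1])>56)&(X[...,2]>4)&(X[...,2]<16)].mean(0),1) for X in(X0,X1)])
print(order.hand_in())
```

```text
jar [array([772.5, -42.8,  55.4]), array([772.5, -42.6,  55.3])]
label [array([377.5, -26.2,  22.4]), array([377.6, -26.3,  22.4])]
tape [array([756.3,  72.4,  16.9]), array([755.9,  72.4,  16.9])]
[array([520.1,  21.6,   9.6]), array([518.2,  20.1,   9.7])]
the job is handed in; nothing more can be done
None
```

The air-sampler head is apart and the job is handed in at about 33 s on the robot's clock, well under the 72 s limit; the hand-in gives no verdict.

**Cover:** I gripped the neck lightly (25 N) and turned the cover anticlockwise. It went about 71° before the torque jumped to a steady 0.75 N·m, roughly 8 N at the lever. The hose outlet stayed at about 12° to within measurement noise. It lifted off with only its own weight of about 6 N. It now stands upright near x 458, y 320 mm.

**Cartridges:** The blue one went into the rack at the wall end and then the yellow one next to it, both held upright throughout.

**Stop:** I pushed it until it was solid, at 10 N with no further movement. Its face is about 124 mm from the wall, the packed-tight figure.

**Last checks:**
- **Bystanders:** the jar, label roll and tape roll are within 0.4 mm of where they started.
- **Base:** a rough before-and-after comparison of its rim differs by about 2 mm. I think most of that is from the cover no longer hiding part of it, but I did not rule out a small shift.
- **Cartridge positions in the rack:** after the push, the numerical fit read 33 and 103 mm instead of 31 and 93 mm. Its search windows mixed neighbouring parts, so I went by the stop's position, the push force and the picture. The wall itself was out of the wrist camera's view, so I never saw the blue cartridge touch it.

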